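# Sort the toolroom pieces into their trays

## Task

Clear the bench: put the two graphite electrodes, the two V-blocks and the loose ring gauge each into the tray that already holds a piece of its kind, standing upright on the tray floor inside the rim and beside the sample, nothing stacked. Mind the monitor standing at the left, behind the trays. Set the brittle electrodes down without dropping them, and leave the loupe and the plain steel block where they are.

Things in the scene. Friction and masses are not known exactly. Their poses are not given: they have to be found in the camera images.
- electrode_tray: shallow steel tray, 180 (x) x 106 (y) mm, 3 mm walls, floor 3 mm and rim 8 mm above the bench, fixed; origin: centre of its underside; x runs lengthwise toward its sample, an electrode like the two loose ones (finned, 48 mm high), fixed upright at x = +62, y = 0. The floor from x = -87 to +38 is free: room for two pieces, say at x = +10 and -50. All three trays are alike but for the sample
- v_block_tray: shallow steel tray, 180 (x) x 106 (y) mm, 3 mm walls, floor 3 mm and rim 8 mm above the bench, fixed; origin: centre of its underside; x runs lengthwise toward its sample, a V-block like the loose ones (34 mm high), fixed upright at x = +62, y = 0. The floor from x = -87 to +38 is free: room for two pieces, say at x = +10 and -50. All three trays are alike but for the sample
- ring_tray: shallow steel tray, 180 (x) x 106 (y) mm, 3 mm walls, floor 3 mm and rim 8 mm above the bench, fixed; origin: centre of its underside; x runs lengthwise toward its sample, a ring gauge like the loose one (16 mm high), fixed upright at x = +62, y = 0. The floor from x = -87 to +38 is free: room for two pieces, say at x = +10 and -50. All three trays are alike but for the sample
- electrode_tall: electrode: light square steel holder 38 x 38 x 14 mm, with dark brittle graphite on it, a square foot with a single rounded post, within 26 x 26 mm, 56 mm high in all; grasp it by the holder. Stands upright and loose on the bench. Origin at the centre of its underside, x and y square to the holder's sides, z up
- electrode_step: electrode: light square steel holder 38 x 38 x 14 mm, with dark brittle graphite on it, a stepped shape with a tall part on one side, within 26 x 26 mm, 52 mm high in all; grasp it by the holder. Stands upright and loose on the bench. Origin at the centre of its underside, x and y square to the holder's sides, z up
- v_block_a: ground steel V-block, 40 mm (x) by 42 mm (y) by 34 mm high, with a wide V groove in its top; stands loose on the bench, groove up, and is grasped by either pair of its parallel sides, below the groove. One of two alike. Origin at the centre of its underside, z up
- v_block_b: ground steel V-block, 40 mm (x) by 42 mm (y) by 34 mm high, with a wide V groove in its top; stands loose on the bench, groove up, and is grasped by either pair of its parallel sides, below the groove. One of two alike. Origin at the centre of its underside, z up
- ring_gauge: steel ring gauge, a thick knurled ring 45 mm in diameter, 16 mm high, with a hole of about 14 mm through it; lies flat and loose on the bench and is grasped across its outside. Origin at the centre of its underside, z up
- loupe: black eye loupe standing on its rim, 37 mm in diameter, 34 mm high, loose; a bystander, to be left where it is. Origin at the centre of its underside
- plain_block: plain ground steel block with a flat top, 46 x 46 x 26 mm, loose; a bystander, to be left where it is. Origin at the centre of its underside

How it is judged:
By the outcome, as a careful person would: the job done as asked, in the order asked, and still so for the second after the job is handed in, with the robot touching nothing.
It also fails if it takes over 136 s, if anything falls off the work surface, if the arm or the gripper's body presses on something with over 40 N, if the wrist force passes 120 N, or if a joint passes its speed limit or range.

## Robot

A 6-joint arm with a two-finger parallel gripper is mounted at the origin on a cart in front of the work surface, level with it; the furniture and walls round the work are solid. World frame = base frame: x ahead of the robot, y to its left, z up, the work surface at z = 0. Lengths are in m, angles in rad, forces in N, time in s.
With the tool pointing down it reaches from about 0.3 to 0.875 m from the base axis. Payload 6.4 kg.
Tool frame: the origin (TCP) lies at the very end of the fingers, on their centre line; the grasp point (between the pads) lies 19 mm behind it; z points along the fingers, y is the line along which they close (so a half turn about z gives the same grasp; the last joint's range is limited). The gripper opens to 85 mm and grips with 20 to 120 N. Pads are 22 mm wide; open, the fingers measure 114 mm over their backs; the gripper's body (76 mm by 85 mm) begins 54 mm behind the grasp point. The pads swing forward as they close: fully open they stand 13 mm farther back than shut.
Start: joints at [-1.348, 0.181, 1.607, -0, 1.354, -0.206], TCP at [0.239, -0.523, 0.231] pointing down, gripper open.
Joint ranges: [-2.99, 2.99], [-0.89, 2.07], [0.3, 2.58], [-1.14, 4.28], [0, 2.63], [-3.12, 3.12]. Speed limits (rad/s): [2.57, 2.57, 3.01, 3.14, 3.14, 3.14].

## Interface

Orientations are given as a unit quaternion [w, x, y, z].
In Python, from bench import ctrl, camera, calibration, order, outline_of gives the robot as it stands.
- The arm moves only by the tool move_arm, never from a script. Its argument "series" is a list that holds one entry, the list of rows, each a list of 5 numbers: the opening, from 0 (shut) to 1 (fully open), then the shift along the tool's x, y, z in mm, then the turn about the tool's z in rad. A call has exactly 10 rows; each row is the pose to reach, as a shift and turn from the pose commanded when the call began, along the tool's axes at that moment; what a row does not reach only later rows make up. A row lasts 1/12 s, in which the tool goes at most 41.7 mm and 7.16 degrees, less where a joint would pass 70% of its speed; a pose out of reach is approached as far as the arm can. A call with a gripper value outside its range is refused whole. The fingers move at their own pace and stop on an object; the grip force is fixed at half the most. Time passes only in rows, so rows that repeat a pose let the fingers close, or fill a call up. It gives the time, the measured TCP pose, the force, the opening and the grip force at its end, in the units of the state.
- ctrl.get_obs(): the state, without advancing time (a new reading comes with each control period).
- camera(name): name is "scene" or "top"; returns (picture, depth): 420x560x3 uint8, blue, green, red; 420x560 float32, m along the optical axis (not along the pixel's ray), 0 where there is no reading.
- calibration(name): a dict with "intrinsics" (3x3 intrinsics, pixels), "k1" (the pictures are not rectified: a ray, as slopes to the right and down, at radius r is drawn at 1 + k1 r^2 times it, then the intrinsics apply), "rvec" (rotation vector, rad) and "tvec" (3), from world to camera coordinates, as OpenCV has them. Camera axes: x right, y down, z forward; pixel columns grow to the right and rows downward; lengths in m; the calibration is good to about 2 mm. A picture is of the moment at which its call begins. calibration takes no time and is no camera call.
- order.hand_in(): hands the job in; it is judged then, once.
Trained networks look in the newest picture that a camera, given by its name, has taken for a name from the list of things; names that differ only in an ending like _2 or _b are one class to them, and where a whole thing is asked for, a point or a joint stands for the part that bears it (a point fixed in the world has none). Each returns a list of dicts, best first, with "conf" (0 to 1); they miss things now and then, are a little off and sometimes report something else, mostly with a low value. They report only what shows in the picture. A call takes as long as a camera call.
- outline_of(target, camera): "region" (420x560 bool, what is visible of it) and "bbox" ([centre column, centre row, width, height] in pixels, round what is visible of it).
The state is a dict: "time_s": time; "q": joint angles; "dq": joint speeds; "joint_efforts": joint torques, N m; "eef_pos": TCP position; "eef_rot": TCP orientation; "wrist_force": force on the tool from outside, world axes, zero at the start; "torque": the same for the moment, N m; "opening": opening from 0.0 (shut) to 1.0 (fully open); "grasp_force": force on a finger pad.
Only numpy, scipy, OpenCV 4.12 (cv2) and the standard library are available. Lean on these libraries where they do the work, as an engineer would, in place of code of your own. Each camera call takes 0.05 s, during which the arm holds its last target. There are 200 camera calls.

## Working session

There is one attempt and no reset: what is moved stays moved. The work goes in short steps, Python scripts to look and compute and a tool call to move; the robot and the scene stay as the last step left them, time stands still between calls to the robot, and variables do not carry over. Pictures are saved under pics/ and viewed, at most 14 in all, crops included, and the job is handed in when it is done.

Besides the shell and the picture viewer there is one more tool, called by a JSON object that holds its "method" and its "body". move_arm: Moves the arm, as the interface text tells. Its arguments: {"type":"object","properties":{"series":{"type":"array","items":{"type":"array","items":{"type":"array","items":{"type":"number"}}}}},"required":["series"]}

```bash
mkdir -p pics; cat > h.py <<'E'
import numpy as np, cv2
from bench import ctrl, camera, calibration, order, outline_of
def snap(n,f=None):
    p,d=camera(n)
    if f: cv2.imwrite('pics/'+f,p)
    return p,d
def world(n,d):
    c=calibration(n);K=np.array(c['intrinsics'],float);k=float(np.ravel(c['k1'])[0])
    R=cv2.Rodrigues(np.array(c['rvec'],float))[0];t=np.ravel(c['tvec'])
    v,u=np.mgrid[0:420,0:560].astype(np.float32)
    q=cv2.undistortPoints(np.stack([u.ravel(),v.ravel()],1)[:,None].astype(np.float64),K,np.array([k,0,0,0.]))[:,0]
    z=d.ravel().astype(float)
    X=np.c_[q[:,0]*z,q[:,1]*z,z]
    W=((X-t)@R).reshape(420,560,3); W[d<=0]=np.nan
    return W
E
python3 - <<'E'
from h import *
for n in('top','scene'):
    p,d=snap(n,n+'0.png');W=world(n,d);np.savez(n+'0.npz',p=p,W=W)
    c=calibration(n);print(n,-cv2.Rodrigues(np.array(c['rvec']))[0].T@np.ravel(c['tvec']),c['k1'])
    for k in('electrode_tall','electrode_step','v_block_a','ring_gauge','loupe','plain_block','electrode_tray','v_block_tray','ring_tray'):
        for o in outline_of(k,n)[:4]:
            P=W[o['region']];P=P[~np.isnan(P[:,0])]
            if len(P): print(k,round(o['conf'],2),np.round(o['bbox']),len(P),np.round(np.median(P,0),3),'zmax',np.round(np.percentile(P[:,2],97),3))
print(ctrl.get_obs())
E
```

```text
top [ 0.38132976 -0.03271746  1.01605771] -0.09340665465664236
electrode_tall 0.55 [280. 197.  18.  15.] 203 [ 0.563 -0.024  0.023] zmax 0.056
electrode_step 0.64 [388. 189.  17.  17.] 242 [ 0.59  -0.302  0.019] zmax 0.053
electrode_step 0.63 [437. 238.  28.  24.] 377 [ 0.467 -0.422  0.026] zmax 0.03
v_block_a 0.82 [330. 195.  17.  20.] 297 [ 0.571 -0.154  0.028] zmax 0.037
v_block_a 0.5 [337. 234.  22.  15.] 313 [ 0.469 -0.167  0.027] zmax 0.036
ring_gauge 0.68 [279. 244.  15.  12.] 184 [ 0.45  -0.025  0.016] zmax 0.02
ring_gauge 0.63 [332. 197.  20.  22.] 318 [ 0.571 -0.155  0.027] zmax 0.037
loupe 0.5 [384. 234.  17.  13.] 179 [ 0.468 -0.284  0.03 ] zmax 0.036
plain_block 0.97 [436. 238.  26.  26.] 441 [ 0.467 -0.422  0.025] zmax 0.03
electrode_tray 0.97 [176. 214.  43.  71.] 2771 [0.517 0.243 0.003] zmax 0.037
v_block_tray 0.84 [237. 215.  44.  72.] 2817 [0.523 0.081 0.004] zmax 0.036
ring_tray 0.87 [126. 214.  44.  72.] 2612 [0.526 0.383 0.003] zmax 0.019
scene [-0.11991073 -0.48411583  0.69482476] 0.022337582696960914
electrode_tall 0.68 [293. 213.  14.  20.] 218 [ 0.556 -0.032
[... 847 characters left out ...]
 zmax 0.033
{'time_s': 1.0, 'q': array([-1.34831350e+00,  1.80795898e-01,  1.60700338e+00,  1.94563791e-06,
        1.35378673e+00, -2.06329082e-01]), 'dq': array([-0.00052504,  0.00042221,  0.00097665, -0.001716  , -0.00076036,
        0.00196874]), 'joint_efforts': array([ 7.39723528e-04, -4.44850624e+01, -3.51679730e+01,  2.23608635e-05,
        6.43523672e-04,  1.70450971e-06]), 'eef_pos': array([ 0.23908467, -0.52295599,  0.23128913]), 'eef_rot': array([3.31200761e-06, 9.77103005e-01, 2.12766817e-01, 9.76785077e-07]), 'wrist_force': array([-0.21505593,  0.26967345, -0.43236142]), 'torque': array([ 0.01374084,  0.0452947 , -0.03022971]), 'grasp_force': 0.0, 'opening': 0.9959713440200139}
```

```bash
python3 - <<'E'
from h import *
D=np.load('top0.npz');p=D['p'];W=D['W']
a=cv2.resize(p[150:290,90:290],None,fx=4,fy=4,interpolation=cv2.INTER_CUBIC)[:,:]
b=cv2.resize(p[150:290,265:465],None,fx=4,fy=4,interpolation=cv2.INTER_CUBIC)
cv2.imwrite('pics/ta.png',a);cv2.imwrite('pics/tb.png',b)
s=np.load('scene0.npz')['p'];cv2.imwrite('pics/sc.png',cv2.resize(s,(800,600)))
# blobs
Z=W[...,2]
m=((Z>0.011)&(Z<0.075)&(W[...,0]>.3)&(W[...,0]<.8)).astype(np.uint8)
n,l,st,c=cv2.connectedComponentsWithStats(m)
for i in range(1,n):
    if st[i,4]<60: continue
    P=W[l==i]; zt=np.percentile(P[:,2],95)
    r=cv2.minAreaRect(P[:,:2].astype(np.float32)*1000)
    T=P[P[:,2]>zt-.008];rt=cv2.minAreaRect(T[:,:2].astype(np.float32)*1000)
    print(st[i,4],np.round(c[i]),'zt',round(zt,3),np.round(r[0]),np.round(r[1]),round(r[2]),'|top',np.round(rt[0]),np.round(rt[1]),round(rt[2]))
# tall stuff
m=((Z>0.075)).astype(np.uint8);n,l,st,c=cv2.connectedComponentsWithStats(m)
for i in range(1,n):
    if st[i,4]<60: continue
    P=W[l==i];print('tall',st[i],np.round(np.percentile(P,2,axis=0),3),np.round(np.percentile(P,98,axis=0),3))
E
```

```text
361 [436. 126.] zt 0.072 [ 758. -437.] [80. 34.] 42 |top [ 757. -437.] [79. 32.] 43
338 [451. 116.] zt 0.068 [ 777. -467.] [46. 54.] 1 |top [ 778. -490.] [45. 10.] 6
857 [361. 119.] zt 0.04 [ 781. -245.] [ 58. 140.] 8 |top [ 792. -242.] [ 15. 103.] 0
189 [284. 114.] zt 0.029 [790. -39.] [19. 75.] 0 |top [790. -39.] [19. 75.] 0
227 [310. 140.] zt 0.017 [ 721. -112.] [ 46. 113.] 54 |top [ 721. -112.] [ 46. 113.] 54
689 [248. 155.] zt 0.034 [678.  58.] [101.  59.] 1 |top [677.  57.] [83. 47.] 15
69 [ 24. 145.] zt 0.071 [704. 672.] [ 8. 53.] 37 |top [692. 687.] [ 5. 14.] 45
1714 [121. 158.] zt 0.022 [662. 405.] [199.  96.] 89 |top [666. 402.] [185.  89.] 89
381 [443. 157.] zt 0.025 [ 673. -461.] [72. 56.] 52 |top [ 678. -456.] [53. 57.] 29
199 [125. 189.] zt 0.021 [587. 385.] [46. 44.] 24 |top [587. 385.] [46. 44.] 24
295 [239. 188.] zt 0.039 [587.  79.] [42. 42.] 87 |top [587.  79.] [41. 42.] 87
205 [389. 188.] zt 0.052 [ 592. -309.] [35. 39.] 7 |top [ 594. -309.] [17. 24.] 9
218 [177. 191.] zt 0.052 [581. 241.] [39. 38.] 88 |top [582. 242.] [24. 22.] 86
291 [330. 195.] zt 0.036 [ 571. 
[... 309 characters left out ...]
] zt 0.029 [ 468. -426.] [47. 48.] 67 |top [ 467. -426.] [47. 47.] 67
217 [ 73. 251.] zt 0.017 [420. 517.] [ 16. 134.] 58 |top [420. 517.] [ 16. 134.] 58
155 [383. 235.] zt 0.035 [ 468. -288.] [31. 33.] 54 |top [ 468. -289.] [25. 27.] 2
198 [279. 242.] zt 0.019 [450. -24.] [41. 43.] 0 |top [450. -24.] [41. 43.] 0
tall [ 358    0  126   65 7429] [ 0.881 -0.501  0.101] [ 1.019 -0.23   0.193]
tall [    0    23   217   124 24063] [0.681 0.126 0.124] [0.763 0.604 0.466]
tall [433  96  39  32 348] [ 0.736 -0.509  0.076] [ 0.813 -0.415  0.093]
tall [  170   319   183   101 13436] [ 0.276 -0.069  0.347] [0.31  0.084 0.793]
tall [ 491  326   69   94 3000] [ 0.205 -0.562  0.257] [ 0.265 -0.252  0.642]
```

View pics/ta.png

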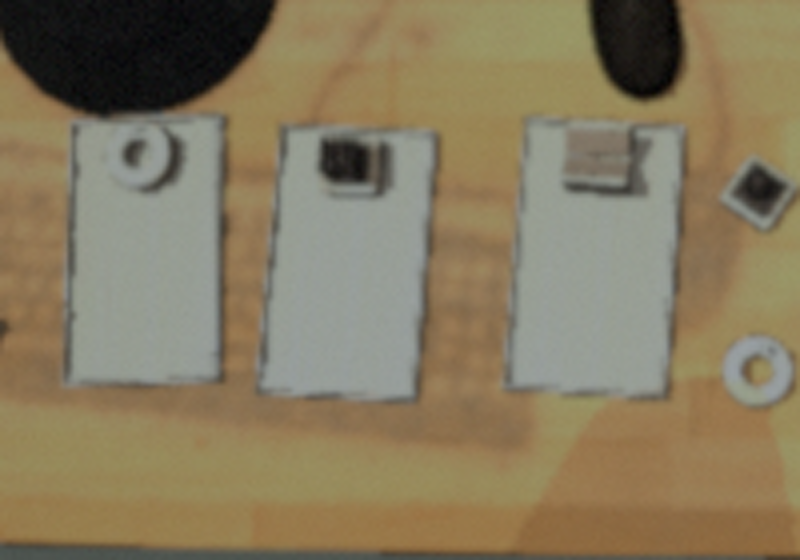

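View pics/tb.png

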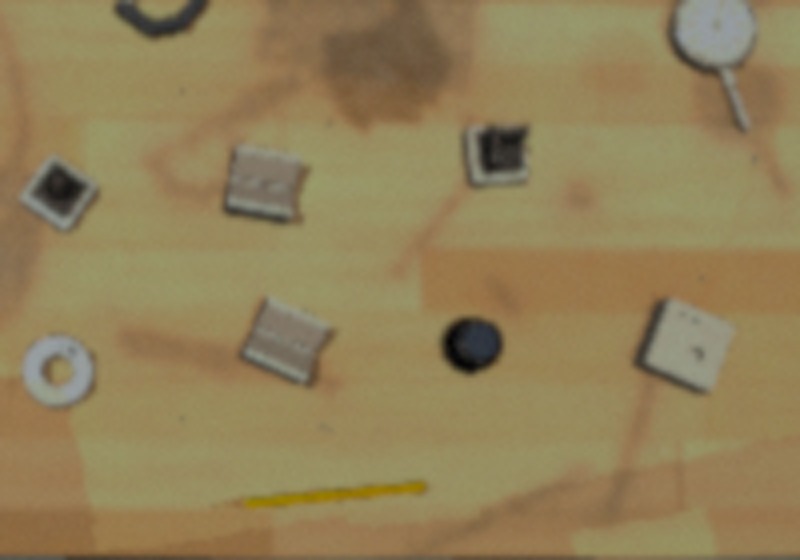

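View pics/sc.png

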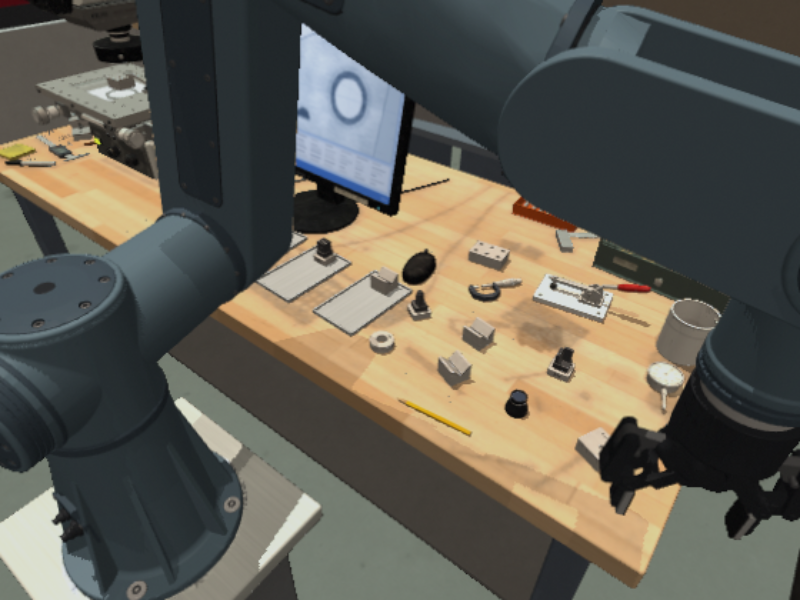

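Top view: the trays from left to right are ring, electrode and V-block, with samples at their far (+x) end. The loose pieces sit to the right of them, and the scene view shows the same layout, with the monitor behind the trays. Next I fit the tray poses and the monitor's front.

```bash
cat >> h.py <<'E'
def go(x,y,z,yaw=None):
    """print shift (tool mm) and turn from the present pose; yaw = world angle (deg) of closing line, taken near -90"""
    o=ctrl.get_obs();w,a,b,c=o['eef_rot']
    from scipy.spatial.transform import Rotation as Ro
    R=Ro.from_quat([a,b,c,w]).as_matrix()
    cur=np.degrees(np.arctan2(R[1,1],R[0,1]))
    s=R.T@(np.array([x,y,z])-o['eef_pos'])*1000
    t=0 if yaw is None else -np.radians(yaw-cur)
    print('t',round(o['time_s'],2),'eef',np.round(o['eef_pos'],4),'yaw',round(cur,1),'q1',round(o['q'][0],2),'q6',round(o['q'][5],2),'open',round(o['opening'],2),'gf',round(o['grasp_force'],1),'F',np.round(o['wrist_force'],1),'-> shift',np.round(s,1),'turn',round(t,3),'dist',round(np.linalg.norm(s)))
E
python3 - <<'E'
from h import *
W=np.load('top0.npz')['W'];Z=W[...,2]
print('bench z',np.nanmedian(Z[255:275,300:420]))
for k in('electrode_tray','v_block_tray','ring_tray'):
    o=outline_of(k,'top')[0];P=W[o['region']];P=P[~np.isnan(P[:,0])&(P[:,2]<.012)]
    r=cv2.minAreaRect(P[:,:2].astype(np.float32)*1000);print(k,r)
m=(Z>.1)&(W[...,1]>.1)&(W[...,0]>.4)&(W[...,0]<.9)
P=W[m]
for y in np.arange(.12,.62,.05):
    Q=P[abs(P[:,1]-y)<.025]
    if len(Q): print(round(y,2),np.round(np.percentile(Q,[1,50,99],axis=0)[:,[0,2]].ravel(),3))
go(.592,-.309,.1,-83);go(.592,-.309,.1,-97)
E
```

```text
bench z 0.0002751235161123437
electrode_tray ((520.5752563476562, 247.10939025878906), (113.60457611083984, 184.0587158203125), 88.41646575927734)
v_block_tray ((525.3639526367188, 83.05665588378906), (109.85179901123047, 182.8713836669922), 87.67255401611328)
ring_tray ((526.1178588867188, 383.18701171875), (179.7954559326172, 108.48587036132812), 2.869342803955078)
0.12 [0.673 0.122 0.725 0.356 0.761 0.467]
0.17 [0.673 0.12  0.728 0.349 0.762 0.467]
0.22 [0.675 0.121 0.73  0.347 0.764 0.467]
0.27 [0.677 0.121 0.731 0.347 0.766 0.467]
0.32 [0.68  0.12  0.732 0.345 0.767 0.467]
0.37 [0.68  0.12  0.734 0.345 0.769 0.467]
0.42 [0.682 0.121 0.735 0.341 0.771 0.467]
0.47 [0.684 0.118 0.728 0.302 0.757 0.441]
0.52 [0.684 0.116 0.719 0.25  0.745 0.374]
0.57 [0.686 0.115 0.711 0.203 0.731 0.306]
t 1.15 eef [ 0.2391 -0.523   0.2313] yaw -65.4 q1 -1.35 q6 -0.21 open 1.0 gf 0.0 F [ 0.4 -0.9  1.4] -> shift [409.9 -47.9 131.3] turn 0.307 dist 433
t 1.15 eef [ 0.2391 -0.523   0.2313] yaw -65.4 q1 -1.35 q6 -0.21 open 1.0 gf 0.0 F [ 0.4 -0.9  1.4] -> shift [409.9 -47.9 131.3] turn 0.551 dist 433
```

{"method": "move_arm", "body": {"series": [[[0.7,41,-5,8,0.03],[0.7,82,-10,16,0.06],[0.7,123,-14,24,0.1],[0.7,164,-19,32,0.14],[0.7,205,-24,40,0.18],[0.7,246,-29,48,0.22],[0.7,287,-34,56,0.26],[0.7,328,-38,64,0.29],[0.7,369,-43,72,0.307],[0.7,410,-48,80,0.307]]]}}

```text
time_s: 1.98
eef_pos: [0.5904, -0.3095, 0.1517]
eef_rot: [0.0, 0.998, 0.06, 0.0]
wrist_force: [1.1, -1.4, 0.7]
opening: 0.701
grasp_force: 0.0
```

```bash
python3 - <<'E'
from h import *
go(.593,-.309,.002,-83)
E
```

```text
t 1.98 eef [ 0.5904 -0.3095  0.1517] yaw -83.1 q1 -0.66 q6 0.79 open 0.7 gf 0.0 F [ 1.1 -1.4  0.7] -> shift [  2.6  -0.2 149.7] turn -0.001 dist 150
```

{"method": "move_arm", "body": {"series": [[[0.7,1,0,25,0],[0.7,2,0,50,0],[0.7,2,0,75,0],[0.7,2,0,95,0],[0.7,2,0,112,0],[0.7,2,0,126,0],[0.7,2,0,138,0],[0.7,2,0,146,0],[0.7,2,0,149,0],[0.7,2,0,149,0]]]}}

```text
time_s: 2.82
eef_pos: [0.5906, -0.3105, 0.0026]
eef_rot: [-0.0, 0.998, 0.061, -0.0]
wrist_force: [0.2, 1.3, -0.0]
opening: 0.701
grasp_force: 0.0
```

{"method": "move_arm", "body": {"series": [[[0.3,0,0,0,0],[0.3,0,0,0,0],[0.3,0,0,0,0],[0.3,0,0,0,0],[0.3,0,0,0,0],[0.3,0,0,0,0],[0.3,0,0,0,0],[0.3,0,0,0,0],[0.3,0,0,-4,0],[0.3,0,0,-10,0]]]}}

```text
time_s: 3.65
eef_pos: [0.59, -0.31, 0.0123]
eef_rot: [-0.001, 0.998, 0.061, -0.001]
wrist_force: [0.5, 0.0, -2.5]
opening: 0.42
grasp_force: 60.2
```

```bash
python3 - <<'E'
from h import *
snap('scene');s=snap('scene')[0]
cv2.imwrite('pics/g1.png',cv2.resize(s[200:300,330:450],None,fx=5,fy=5,interpolation=cv2.INTER_CUBIC))
go(.593,-.309,.15,-83)
E
```

```text
t 3.75 eef [ 0.5912 -0.3108  0.0139] yaw -83.0 q1 -0.66 q6 0.79 open 0.43 gf 60.2 F [ 0.6 -1.6 -0.8] -> shift [   2.1   -1.5 -136.1] turn -0.0 dist 136
```

View pics/g1.png

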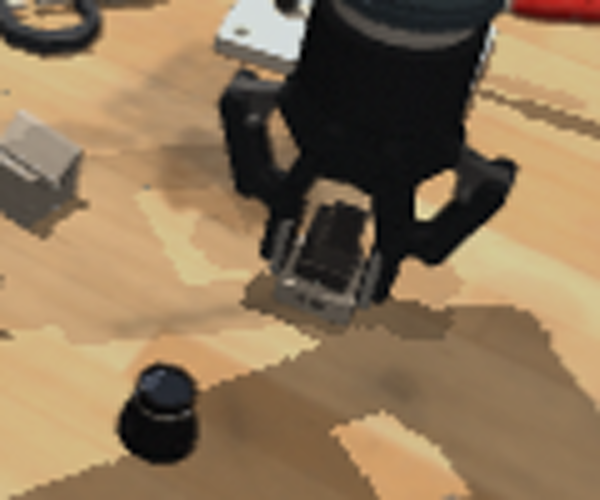

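The image shows the stepped electrode held squarely by its holder at crop pixel (315,300), and the loupe untouched. Now I lift and carry it.

{"method": "move_arm", "body": {"series": [[[0.3,0,0,-30,0],[0.3,0,0,-65,0],[0.3,0,0,-100,0],[0.3,0,-20,-130,0.03],[0.3,1,-50,-136,0.06],[0.3,2,-85,-136,0.1],[0.3,3,-120,-136,0.14],[0.3,3,-155,-136,0.17],[0.3,4,-190,-136,0.2],[0.3,4,-225,-136,0.209]]]}}

```text
time_s: 4.58
eef_pos: [0.5668, -0.0851, 0.1489]
eef_rot: [-0.0, 0.999, -0.045, -0.0]
wrist_force: [1.0, -0.5, -2.1]
opening: 0.421
grasp_force: 60.9
```

```bash
python3 - <<'E'
from h import *
go(.530,.246,.15,-95)
E
```

```text
t 4.58 eef [ 0.5668 -0.0851  0.1489] yaw -95.1 q1 -0.36 q6 1.3 open 0.42 gf 60.9 F [ 1.  -0.5 -2.1] -> shift [ -66.1 -326.5   -1.1] turn -0.002 dist 333
```

{"method": "move_arm", "body": {"series": [[[0.3,-8,-38,0,0],[0.3,-16,-76,0,0],[0.3,-24,-114,0,0],[0.3,-32,-152,0,0],[0.3,-40,-190,0,0],[0.3,-48,-228,0,0],[0.3,-55,-264,0,0],[0.3,-61,-295,0,0],[0.3,-65,-318,0,0],[0.3,-66,-327,0,0]]]}}

```text
time_s: 5.42
eef_pos: [0.529, 0.2481, 0.1489]
eef_rot: [-0.0, 0.999, -0.042, -0.0]
wrist_force: [-0.1, -0.4, -2.0]
opening: 0.42
grasp_force: 60.9
```

```bash
python3 - <<'E'
from h import *
go(.530,.246,.006,-95)
E
```

```text
t 5.42 eef [0.529  0.2481 0.1489] yaw -94.8 q1 0.23 q6 1.89 open 0.42 gf 60.9 F [-0.1 -0.4 -2. ] -> shift [  1.3   2.1 142.9] turn 0.003 dist 143
```

{"method": "move_arm", "body": {"series": [[[0.3,1,1,25,0],[0.3,1,2,55,0],[0.3,1,2,85,0],[0.3,1,2,105,0],[0.3,1,2,120,0],[0.3,1,2,128,0],[0.3,1,2,133,0],[0.3,1,2,136,0],[0.3,1,2,138,0],[0.3,1,2,139,0]]]}}

```text
time_s: 6.25
eef_pos: [0.5318, 0.2428, 0.0108]
eef_rot: [-0.0, 0.999, -0.044, 0.001]
wrist_force: [0.2, 0.7, -1.0]
opening: 0.425
grasp_force: 60.8
```

{"method": "move_arm", "body": {"series": [[[0.3,0,0,0.5,0],[0.3,0,0,1,0],[0.3,0,0,1.5,0],[0.3,0,0,2,0],[0.3,0,0,2.5,0],[0.3,0,0,3,0],[0.3,0,0,3.5,0],[0.3,0,0,3.5,0],[0.3,0,0,3.5,0],[0.3,0,0,3.5,0]]]}}

```text
time_s: 7.08
eef_pos: [0.5311, 0.2428, 0.0075]
eef_rot: [0.0, 0.999, -0.043, 0.0]
wrist_force: [-3.3, -0.9, 7.2]
opening: 0.423
grasp_force: 61.9
```

```bash
python3 - <<'E'
from h import *
go(.530,.246,.006,-95)
E
```

```text
t 7.08 eef [0.5311 0.2428 0.0075] yaw -95.0 q1 0.23 q6 1.88 open 0.42 gf 61.9 F [-3.3 -0.9  7.2] -> shift [-1.3 -3.1  1.5] turn 0.0 dist 4
```

Contact at about 7 N, so it is resting on the tray floor; I release and lift.

{"method": "move_arm", "body": {"series": [[[0.5,0,0,0,0],[0.55,0,0,0,0],[0.6,0,0,0,0],[0.6,0,0,0,0],[0.6,0,0,0,0],[0.6,0,0,-10,0],[0.6,0,0,-35,0],[0.6,0,0,-70,0],[0.6,0,0,-105,0],[0.6,0,0,-142,0]]]}}

```text
time_s: 7.92
eef_pos: [0.5304, 0.2425, 0.1501]
eef_rot: [0.0, 0.999, -0.044, -0.0]
wrist_force: [1.7, -0.4, -0.2]
opening: 0.601
grasp_force: 0.0
```

```bash
python3 - <<'E'
from h import *
go(.566,-.025,.15,-124);go(.566,-.025,.15,-34)
p,d=snap('top');W=world('top',d)
for k in ('electrode_step','electrode_tall'):
  for o in outline_of(k,'top')[:4]:
    P=W[o['region']];P=P[P[:,2]>.011]
    if len(P):print(k,o['conf'],o['bbox'],cv2.minAreaRect(P[:,:2].astype(np.float32)*1000),np.percentile(P[:,2],95))
E
```

```text
t 7.92 eef [0.5304 0.2425 0.1501] yaw -95.0 q1 0.23 q6 1.88 open 0.6 gf 0.0 F [ 1.7 -0.4 -0.2] -> shift [5.880e+01 2.634e+02 2.000e-01] turn 0.506 dist 270
t 7.92 eef [0.5304 0.2425 0.1501] yaw -95.0 q1 0.23 q6 1.88 open 0.6 gf 0.0 F [ 1.7 -0.4 -0.2] -> shift [5.880e+01 2.634e+02 2.000e-01] turn -1.065 dist 270
electrode_step 0.52 [175.7, 212.1, 17.2, 15.3] ((532.1002807617188, 220.00616455078125), (35.04444885253906, 76.79424285888672), 0.7579482793807983) 0.052747567783139764
electrode_step 0.21 [177.8, 214.2, 39.5, 68.6] ((520.1470947265625, 242.93319702148438), (103.18734741210938, 179.2387237548828), 84.36224365234375) 0.052537619491021134
electrode_tall 0.5 [279.1, 197.2, 16.7, 13.7] ((566.3050537109375, -24.426498413085938), (37.6859130859375, 38.32025146484375), 54.17095947265625) 0.054862420516755536
```

{"method": "move_arm", "body": {"series": [[[0.65,6,25,0,0.05],[0.65,12,55,0,0.1],[0.65,20,90,0,0.17],[0.65,28,125,0,0.24],[0.65,36,160,0,0.32],[0.65,44,195,0,0.4],[0.65,51,228,0,0.47],[0.65,56,250,0,0.52],[0.65,59,263,0,0.52],[0.65,59,263,0,0.52]]]}}

```text
time_s: 8.9
eef_pos: [0.5665, -0.0268, 0.1476]
eef_rot: [0.0, 0.954, -0.3, -0.001]
wrist_force: [-0.1, 0.4, -0.4]
opening: 0.65
grasp_force: 0.0
```

```bash
python3 - <<'E'
from h import *
go(.567,-.025,.0025,-125)
E
```

```text
t 8.9 eef [ 0.5665 -0.0268  0.1476] yaw -124.9 q1 -0.26 q6 1.92 open 0.65 gf 0.0 F [-0.1  0.4 -0.4] -> shift [ -0.5  -1.9 145.1] turn 0.002 dist 145
```

{"method": "move_arm", "body": {"series": [[[0.65,0,-1,25,0],[0.65,0,-1,50,0],[0.65,0,-1,75,0],[0.65,0,-1,95,0],[0.65,0,-1,112,0],[0.65,0,-1,126,0],[0.65,0,-1,137,0],[0.65,0,-1,143,0],[0.65,0,-1,146,0],[0.65,0,-1,146,0]]]}}

```text
time_s: 9.73
eef_pos: [0.5672, -0.0231, 0.0021]
eef_rot: [-0.0, 0.954, -0.298, -0.0]
wrist_force: [-0.7, -0.1, 0.2]
opening: 0.647
grasp_force: 0.0
```

{"method": "move_arm", "body": {"series": [[[0.3,0,0,0,0],[0.3,0,0,0,0],[0.3,0,0,0,0],[0.3,0,0,0,0],[0.3,0,0,0,0],[0.3,0,0,0,0],[0.3,0,0,0,0],[0.3,0,0,-10,0],[0.3,0,0,-35,0],[0.3,0,0,-70,0]]]}}

```text
time_s: 10.57
eef_pos: [0.5644, -0.023, 0.0706]
eef_rot: [0.0, 0.954, -0.299, -0.004]
wrist_force: [0.5, -0.2, -1.2]
opening: 0.421
grasp_force: 60.3
```

```bash
python3 - <<'E'
from h import *
go(.471,.250,.15,-95)
E
```

```text
t 10.57 eef [ 0.5644 -0.023   0.0706] yaw -124.8 q1 -0.25 q6 1.93 open 0.42 gf 60.3 F [ 0.5 -0.2 -1.2] -> shift [-233.  -170.7  -78.3] turn -0.52 dist 299
```

{"method": "move_arm", "body": {"series": [[[0.3,0,0,-30,0],[0.3,-8,-6,-60,-0.05],[0.3,-32,-24,-78,-0.12],[0.3,-62,-46,-78,-0.19],[0.3,-94,-69,-78,-0.26],[0.3,-126,-92,-78,-0.33],[0.3,-158,-116,-78,-0.4],[0.3,-190,-139,-78,-0.47],[0.3,-216,-158,-78,-0.52],[0.3,-233,-171,-78,-0.52]]]}}

```text
time_s: 11.4
eef_pos: [0.4717, 0.2524, 0.151]
eef_rot: [-0.0, 0.999, -0.041, -0.0]
wrist_force: [0.6, -0.1, -1.6]
opening: 0.423
grasp_force: 60.3
```

```bash
python3 - <<'E'
from h import *
go(.471,.250,.007,-95)
E
```

```text
t 11.4 eef [0.4717 0.2524 0.151 ] yaw -94.7 q1 0.27 q6 1.92 open 0.42 gf 60.3 F [ 0.6 -0.1 -1.6] -> shift [ -0.5   2.5 144. ] turn 0.005 dist 144
```

{"method": "move_arm", "body": {"series": [[[0.3,0,1,25,0],[0.3,0,2,55,0],[0.3,0,2,85,0],[0.3,0,2,105,0],[0.3,0,2,120,0],[0.3,0,2,128,0],[0.3,0,2,133,0],[0.3,0,2,136,0],[0.3,0,2,138,0],[0.3,0,2,139,0]]]}}

```text
time_s: 12.23
eef_pos: [0.4742, 0.2479, 0.0123]
eef_rot: [-0.0, 0.999, -0.044, 0.001]
wrist_force: [0.6, 0.9, -0.8]
opening: 0.425
grasp_force: 60.3
```

{"method": "move_arm", "body": {"series": [[[0.3,0,0,0.5,0],[0.3,0,0,1,0],[0.3,0,0,1.5,0],[0.3,0,0,2,0],[0.3,0,0,2.5,0],[0.3,0,0,3,0],[0.3,0,0,3.5,0],[0.3,0,0,3.5,0],[0.3,0,0,3.5,0],[0.3,0,0,3.5,0]]]}}

```text
time_s: 13.07
eef_pos: [0.4735, 0.2478, 0.008]
eef_rot: [-0.0, 0.999, -0.044, -0.0]
wrist_force: [-0.5, 0.3, -1.0]
opening: 0.426
grasp_force: 60.3
```

{"method": "move_arm", "body": {"series": [[[0.3,0,0,0.3,0],[0.3,0,0,0.6,0],[0.3,0,0,0.9,0],[0.3,0,0,1.2,0],[0.3,0,0,1.5,0],[0.3,0,0,1.8,0],[0.3,0,0,2,0],[0.3,0,0,2,0],[0.3,0,0,2,0],[0.3,0,0,2,0]]]}}

```text
time_s: 13.9
eef_pos: [0.4735, 0.2478, 0.0067]
eef_rot: [0.0, 0.999, -0.044, -0.0]
wrist_force: [-3.5, -1.7, 7.6]
opening: 0.423
grasp_force: 61.3
```

Contact again, so I release and lift.

{"method": "move_arm", "body": {"series": [[[0.5,0,0,0,0],[0.55,0,0,0,0],[0.6,0,0,0,0],[0.6,0,0,0,0],[0.6,0,0,0,0],[0.6,0,0,-10,0],[0.6,0,0,-35,0],[0.6,0,0,-70,0],[0.6,0,0,-105,0],[0.6,0,0,-143,0]]]}}

```text
time_s: 14.73
eef_pos: [0.4726, 0.2475, 0.1505]
eef_rot: [0.0, 0.999, -0.044, -0.001]
wrist_force: [0.9, 0.1, 0.1]
opening: 0.605
grasp_force: 0.0
```

```bash
python3 - <<'E'
from h import *
go(.571,-.155,.15,-100)
E
```

```text
t 14.73 eef [0.4726 0.2475 0.1505] yaw -95.0 q1 0.26 q6 1.92 open 0.6 gf 0.0 F [0.9 0.1 0.1] -> shift [133.  392.4   0.5] turn 0.087 dist 414
```

{"method": "move_arm", "body": {"series": [[[0.7,11,32,0,0.01],[0.7,24,71,0,0.02],[0.7,37,110,0,0.03],[0.7,50,149,0,0.04],[0.7,63,188,0,0.05],[0.7,76,227,0,0.06],[0.7,89,266,0,0.07],[0.7,102,305,0,0.087],[0.7,115,343,0,0.087],[0.7,125,370,0,0.087]]]}}

```text
time_s: 15.57
eef_pos: [0.5662, -0.1353, 0.15]
eef_rot: [0.001, 0.996, -0.088, 0.001]
wrist_force: [0.2, 0.3, 0.2]
opening: 0.699
grasp_force: 0.0
```

```bash
python3 - <<'E'
from h import *
go(.571,-.155,.004,-100)
E
```

```text
t 15.57 eef [ 0.5662 -0.1353  0.15  ] yaw -100.1 q1 -0.44 q6 1.31 open 0.7 gf 0.0 F [0.2 0.3 0.2] -> shift [  8.   18.4 146.1] turn -0.002 dist 147
```

{"method": "move_arm", "body": {"series": [[[0.7,4,10,15,0],[0.7,8,19,40,0],[0.7,8,20,70,0],[0.7,8,20,92,0],[0.7,8,20,110,0],[0.7,8,20,124,0],[0.7,8,20,135,0],[0.7,8,20,142,0],[0.7,8,20,146,0],[0.7,8,20,146,0]]]}}

```text
time_s: 16.4
eef_pos: [0.5701, -0.1527, 0.0028]
eef_rot: [-0.0, 0.996, -0.087, -0.0]
wrist_force: [-0.7, 0.4, -0.0]
opening: 0.698
grasp_force: 0.0
```

{"method": "move_arm", "body": {"series": [[[0.3,0,0,0,0],[0.3,0,0,0,0],[0.3,0,0,0,0],[0.3,0,0,0,0],[0.3,0,0,0,0],[0.3,0,0,0,0],[0.3,0,0,0,0],[0.3,0,0,-10,0],[0.3,0,0,-35,0],[0.3,0,0,-70,0]]]}}

```text
time_s: 17.23
eef_pos: [0.5671, -0.1513, 0.0707]
eef_rot: [-0.001, 0.996, -0.087, -0.004]
wrist_force: [-0.0, -0.3, -2.1]
opening: 0.479
grasp_force: 61.5
```

```bash
python3 - <<'E'
from h import *
go(.535,.0825,.12,-94)
E
```

```text
t 17.23 eef [ 0.5671 -0.1513  0.0707] yaw -100.0 q1 -0.46 q6 1.28 open 0.48 gf 61.5 F [-0.  -0.3 -2.1] -> shift [ -72.5 -224.8  -48.3] turn -0.105 dist 241
```

{"method": "move_arm", "body": {"series": [[[0.3,0,0,-25,0],[0.3,-6,-20,-48,-0.02],[0.3,-18,-55,-48,-0.04],[0.3,-30,-92,-48,-0.06],[0.3,-42,-130,-48,-0.08],[0.3,-53,-165,-48,-0.1],[0.3,-63,-195,-48,-0.105],[0.3,-70,-216,-48,-0.105],[0.3,-72,-224,-48,-0.105],[0.3,-72,-224,-48,-0.105]]]}}

```text
time_s: 18.07
eef_pos: [0.5374, 0.0821, 0.1211]
eef_rot: [-0.0, 0.999, -0.033, -0.0]
wrist_force: [-0.5, 0.1, -2.0]
opening: 0.481
grasp_force: 61.6
```

```bash
python3 - <<'E'
from h import *
go(.535,.0825,.008,-94)
E
```

```text
t 18.07 eef [0.5374 0.0821 0.1211] yaw -93.8 q1 -0.07 q6 1.57 open 0.48 gf 61.6 F [-0.5  0.1 -2. ] -> shift [ -2.3  -0.2 113.1] turn 0.004 dist 113
```

{"method": "move_arm", "body": {"series": [[[0.3,-1,0,25,0],[0.3,-2,0,50,0],[0.3,-2,0,75,0],[0.3,-2,0,92,0],[0.3,-2,0,101,0],[0.3,-2,0,105,0],[0.3,-2,0,107,0],[0.3,-2,0,108,0],[0.3,-2,0,109,0],[0.3,-2,0,110,0]]]}}

```text
time_s: 18.9
eef_pos: [0.5371, 0.0803, 0.0121]
eef_rot: [0.0, 0.999, -0.035, 0.001]
wrist_force: [-0.9, 0.6, -2.3]
opening: 0.479
grasp_force: 61.6
```

{"method": "move_arm", "body": {"series": [[[0.3,0,0,0.5,0],[0.3,0,0,1,0],[0.3,0,0,1.5,0],[0.3,0,0,2,0],[0.3,0,0,2.5,0],[0.3,0,0,3,0],[0.3,0,0,3.5,0],[0.3,0,0,3.5,0],[0.3,0,0,3.5,0],[0.3,0,0,3.5,0]]]}}

```text
time_s: 19.73
eef_pos: [0.5361, 0.0804, 0.0075]
eef_rot: [-0.0, 0.999, -0.035, -0.0]
wrist_force: [-0.0, -0.4, -2.0]
opening: 0.48
grasp_force: 61.6
```

{"method": "move_arm", "body": {"series": [[[0.3,0,0,0.3,0],[0.3,0,0,0.6,0],[0.3,0,0,0.9,0],[0.3,0,0,1.2,0],[0.3,0,0,1.5,0],[0.3,0,0,1.5,0],[0.5,0,0,1.5,0],[0.58,0,0,1.5,0],[0.63,0,0,1.5,0],[0.63,0,0,1.5,0]]]}}

```text
time_s: 20.57
eef_pos: [0.5362, 0.0804, 0.006]
eef_rot: [-0.0, 0.999, -0.035, 0.0]
wrist_force: [-0.7, 0.1, -0.8]
opening: 0.628
grasp_force: 0.0
```

{"method": "move_arm", "body": {"series": [[[0.63,0,0,-5,0],[0.63,0,0,-25,0],[0.63,0,0,-60,0],[0.63,0,0,-95,0],[0.65,0,10,-113,0.05],[0.68,-15,50,-113,0.12],[0.7,-25,85,-113,0.19],[0.7,-32,125,-113,0.26],[0.7,-40,165,-113,0.31],[0.7,-45,200,-113,0.35]]]}}

```text
time_s: 21.4
eef_pos: [0.4764, -0.1178, 0.1195]
eef_rot: [0.0, 0.978, -0.209, 0.0]
wrist_force: [0.3, -0.7, -0.9]
opening: 0.696
grasp_force: 0.0
```

```bash
python3 - <<'E'
from h import *
go(.470,-.168,.10,-114)
E
```

```text
t 21.4 eef [ 0.4764 -0.1178  0.1195] yaw -114.2 q1 -0.48 q6 1.51 open 0.7 gf 0.0 F [ 0.3 -0.7 -0.9] -> shift [14.7 48.4 19.6] turn -0.003 dist 54
```

{"method": "move_arm", "body": {"series": [[[0.7,6,20,0,0],[0.7,15,45,10,0],[0.7,15,49,40,0],[0.7,15,49,70,0],[0.7,15,49,90,0],[0.7,15,49,103,0],[0.7,15,49,111,0],[0.7,15,49,115,0],[0.7,15,49,116,0],[0.7,15,49,116,0]]]}}

```text
time_s: 22.23
eef_pos: [0.4716, -0.1671, 0.0036]
eef_rot: [0.0, 0.978, -0.208, 0.0]
wrist_force: [-0.3, -0.4, 0.2]
opening: 0.7
grasp_force: 0.0
```

{"method": "move_arm", "body": {"series": [[[0.3,0,0,0,0],[0.3,0,0,0,0],[0.3,0,0,0,0],[0.3,0,0,0,0],[0.3,0,0,0,0],[0.3,0,0,0,0],[0.3,0,0,0,0],[0.3,0,0,-10,0],[0.3,0,0,-35,0],[0.3,0,0,-70,0]]]}}

```text
time_s: 23.07
eef_pos: [0.4685, -0.1652, 0.0716]
eef_rot: [-0.001, 0.978, -0.208, -0.003]
wrist_force: [0.9, -1.1, -2.2]
opening: 0.481
grasp_force: 61.0
```

```bash
python3 - <<'E'
from h import *
go(.475,.0855,.12,-94)
E
```

```text
t 23.07 eef [ 0.4685 -0.1652  0.0716] yaw -114.0 q1 -0.58 q6 1.41 open 0.48 gf 61.0 F [ 0.9 -1.1 -2.2] -> shift [ -96.5 -231.7  -47.5] turn -0.35 dist 255
```

{"method": "move_arm", "body": {"series": [[[0.3,0,0,-25,0],[0.3,-8,-20,-48,-0.05],[0.3,-23,-55,-48,-0.1],[0.3,-38,-92,-48,-0.16],[0.3,-54,-130,-48,-0.22],[0.3,-69,-165,-48,-0.28],[0.3,-82,-197,-48,-0.33],[0.3,-92,-220,-48,-0.35],[0.3,-97,-232,-48,-0.35],[0.3,-97,-232,-48,-0.35]]]}}

```text
time_s: 23.9
eef_pos: [0.4761, 0.0873, 0.1213]
eef_rot: [-0.0, 0.999, -0.033, -0.0]
wrist_force: [-0.5, -0.2, -1.5]
opening: 0.481
grasp_force: 61.3
```

```bash
python3 - <<'E'
from h import *
go(.475,.0855,.008,-94)
E
```

```text
t 23.9 eef [0.4761 0.0873 0.1213] yaw -93.8 q1 -0.06 q6 1.57 open 0.48 gf 61.3 F [-0.5 -0.2 -1.5] -> shift [ -1.    2.  113.3] turn 0.004 dist 113
```

{"method": "move_arm", "body": {"series": [[[0.3,-1,1,25,0],[0.3,-1,1,50,0],[0.3,-1,1,75,0],[0.3,-1,1,92,0],[0.3,-1,1,101,0],[0.3,-1,1,105,0],[0.3,-1,1,107,0],[0.3,-1,1,108,0],[0.3,-1,1,109,0],[0.3,-1,1,110,0]]]}}

```text
time_s: 24.73
eef_pos: [0.4769, 0.0835, 0.012]
eef_rot: [0.0, 0.999, -0.035, 0.001]
wrist_force: [-0.3, -0.0, -2.1]
opening: 0.481
grasp_force: 61.4
```

{"method": "move_arm", "body": {"series": [[[0.3,0,0,0.5,0],[0.3,0,0,1,0],[0.3,0,0,1.5,0],[0.3,0,0,2,0],[0.3,0,0,2.5,0],[0.3,0,0,3,0],[0.3,0,0,3.5,0],[0.3,0,0,4,0],[0.3,0,0,4.5,0],[0.3,0,0,4.5,0]]]}}

```text
time_s: 25.57
eef_pos: [0.4759, 0.0836, 0.0073]
eef_rot: [0.0, 0.999, -0.034, -0.0]
wrist_force: [-4.1, -0.3, 10.0]
opening: 0.479
grasp_force: 62.9
```

{"method": "move_arm", "body": {"series": [[[0.5,0,0,0,0],[0.58,0,0,0,0],[0.63,0,0,0,0],[0.63,0,0,0,0],[0.63,0,0,0,0],[0.63,0,0,-10,0],[0.63,0,0,-40,0],[0.63,0,0,-75,0],[0.63,0,0,-95,0],[0.65,0,0,-95,0]]]}}

```text
time_s: 26.4
eef_pos: [0.4796, 0.0835, 0.107]
eef_rot: [0.0, 0.999, -0.034, 0.005]
wrist_force: [0.1, 0.4, 0.6]
opening: 0.652
grasp_force: 0.0
```

{"method": "move_arm", "body": {"series": [[[0.75,-2,10,0,0.1],[0.75,-4,25,0,0.2],[0.75,-7,45,0,0.3],[0.75,-10,65,0,0.4],[0.75,-13,85,0,0.5],[0.75,-16,100,0,0.6],[0.75,-18,109,0,0.7],[0.75,-18,109,0,0.8],[0.75,-18,109,0,0.8],[0.75,-18,109,0,0.8]]]}}

```text
time_s: 27.23
eef_pos: [0.4502, -0.0239, 0.1014]
eef_rot: [-0.0, 0.908, -0.42, -0.0]
wrist_force: [0.1, 0.6, 0.1]
opening: 0.749
grasp_force: 0.0
```

```bash
python3 - <<'E'
from h import *
go(.450,-.024,.0025)
E
```

```text
t 27.23 eef [ 0.4502 -0.0239  0.1014] yaw -139.7 q1 -0.32 q6 2.12 open 0.75 gf 0.0 F [0.1 0.6 0.1] -> shift [ 0.   0.2 98.9] turn 0 dist 99
```

{"method": "move_arm", "body": {"series": [[[0.75,0,0,20,0],[0.75,0,0,45,0],[0.75,0,0,65,0],[0.75,0,0,80,0],[0.75,0,0,90,0],[0.75,0,0,95,0],[0.75,0,0,97,0],[0.75,0,0,98.5,0],[0.75,0,0,98.5,0],[0.75,0,0,98.5,0]]]}}

```text
time_s: 28.07
eef_pos: [0.4511, -0.024, 0.0037]
eef_rot: [-0.0, 0.907, -0.421, 0.001]
wrist_force: [0.0, -0.4, 0.5]
opening: 0.753
grasp_force: 0.0
```

{"method": "move_arm", "body": {"series": [[[0.3,0,0,0,0],[0.3,0,0,0,0],[0.3,0,0,0,0],[0.3,0,0,0,0],[0.3,0,0,0,0],[0.3,0,0,0,0],[0.3,0,0,0,0],[0.3,0,0,-10,0],[0.3,0,0,-35,0],[0.3,0,0,-70,0]]]}}

```text
time_s: 28.9
eef_pos: [0.4477, -0.0231, 0.0719]
eef_rot: [0.0, 0.907, -0.421, -0.003]
wrist_force: [0.6, 0.3, -1.6]
opening: 0.479
grasp_force: 61.6
```

```bash
python3 - <<'E'
from h import *
go(.506,.384,.13,-91)
E
```

```text
t 28.9 eef [ 0.4477 -0.0231  0.0719] yaw -139.8 q1 -0.32 q6 2.12 open 0.48 gf 61.6 F [ 0.6  0.3 -1.6] -> shift [-273.7 -307.   -57.6] turn -0.852 dist 415
```

{"method": "move_arm", "body": {"series": [[[0.3,0,0,-30,0],[0.3,0,0,-58,0],[0.3,-18,-20,-68,-0.1],[0.3,-42,-47,-68,-0.2],[0.3,-67,-75,-68,-0.3],[0.3,-92,-103,-68,-0.4],[0.3,-117,-131,-68,-0.5],[0.3,-142,-159,-68,-0.6],[0.3,-167,-187,-68,-0.7],[0.3,-190,-213,-68,-0.8]]]}}

```text
time_s: 29.73
eef_pos: [0.4901, 0.261, 0.1416]
eef_rot: [-0.0, 0.999, -0.032, 0.0]
wrist_force: [0.5, -0.6, -1.7]
opening: 0.478
grasp_force: 61.6
```

```bash
python3 - <<'E'
from h import *
go(.506,.384,.13,-91)
E
```

```text
t 29.73 eef [0.4901 0.261  0.1416] yaw -93.6 q1 0.28 q6 1.91 open 0.48 gf 61.6 F [ 0.5 -0.6 -1.7] -> shift [   8.1 -123.8   11.6] turn -0.046 dist 125
```

{"method": "move_arm", "body": {"series": [[[0.3,1,-25,0,-0.01],[0.3,3,-55,0,-0.02],[0.3,5,-85,0,-0.04],[0.3,7,-110,0,-0.046],[0.3,8,-122,0,-0.046],[0.3,8,-124,10,-0.046],[0.3,8,-124,30,-0.046],[0.3,8,-124,55,-0.046],[0.3,8,-124,75,-0.046],[0.3,8,-124,80,-0.046]]]}}

```text
time_s: 30.57
eef_pos: [0.504, 0.3789, 0.0563]
eef_rot: [0.002, 1.0, -0.012, -0.004]
wrist_force: [-0.4, -1.5, -3.1]
opening: 0.478
grasp_force: 61.6
```

```bash
python3 - <<'E'
from h import *
go(.506,.384,.009,-91)
E
```

```text
t 30.57 eef [0.504  0.3789 0.0563] yaw -91.4 q1 0.46 q6 2.05 open 0.48 gf 61.6 F [-0.4 -1.5 -3.1] -> shift [ 2.2 -5.3 47.3] turn -0.007 dist 48
```

{"method": "move_arm", "body": {"series": [[[0.3,1,-1,10,0],[0.3,2,-2,22,0],[0.3,2,-3,34,0],[0.3,2,-3,41,0],[0.3,2,-3,45,0],[0.3,2,-3,47,0],[0.3,2,-3,48,0],[0.3,2,-3,49,0],[0.3,2,-3,49,0],[0.3,2,-3,49,0]]]}}

```text
time_s: 31.4
eef_pos: [0.5094, 0.385, 0.0126]
eef_rot: [-0.0, 1.0, -0.012, 0.0]
wrist_force: [-0.7, -0.4, -1.6]
opening: 0.482
grasp_force: 61.6
```

```bash
python3 - <<'E'
from h import *
go(.506,.384,.006,-91)
E
```

```text
t 31.4 eef [0.5094 0.385  0.0126] yaw -91.3 q1 0.46 q6 2.06 open 0.48 gf 61.6 F [-0.7 -0.4 -1.6] -> shift [-3.4  1.1  6.5] turn -0.006 dist 7
```

{"method": "move_arm", "body": {"series": [[[0.3,0,0,1,0],[0.3,0,0,2,0],[0.3,0,0,3,0],[0.3,0,0,4,0],[0.3,0,0,4.5,0],[0.3,0,0,5,0],[0.3,0,0,5.5,0],[0.3,0,0,6,0],[0.3,0,0,6.5,0],[0.3,0,0,6.5,0]]]}}

```text
time_s: 32.23
eef_pos: [0.509, 0.3848, 0.0072]
eef_rot: [0.0, 1.0, -0.011, -0.0]
wrist_force: [-4.8, -4.0, 12.0]
opening: 0.482
grasp_force: 63.2
```

Contact. I release, lift and move clear of the trays.

{"method": "move_arm", "body": {"series": [[[0.52,0,0,0,0],[0.6,0,0,0,0],[0.66,0,0,0,0],[0.66,0,0,0,0],[0.66,0,0,0,0],[0.66,0,0,-10,0],[0.66,0,0,-40,0],[0.66,0,0,-75,0],[0.66,0,0,-110,0],[0.66,0,0,-130,0]]]}}

```text
time_s: 33.07
eef_pos: [0.5108, 0.3858, 0.1407]
eef_rot: [-0.001, 1.0, -0.012, 0.003]
wrist_force: [1.3, 0.2, 0.5]
opening: 0.658
grasp_force: 0.0
```

{"method": "move_arm", "body": {"series": [[[0.66,-4,30,-2,0],[0.66,-8,65,-4,0],[0.66,-12,100,-6,0],[0.66,-16,140,-8,0],[0.66,-20,180,-10,0],[0.66,-24,220,-10,0],[0.66,-28,260,-10,0],[0.66,-32,300,-10,0],[0.66,-36,340,-10,0],[0.66,-40,380,-10,0]]]}}

```text
time_s: 33.9
eef_pos: [0.4599, 0.0041, 0.1465]
eef_rot: [0.0, 1.0, -0.011, 0.001]
wrist_force: [0.9, 0.8, -0.7]
opening: 0.663
grasp_force: 0.0
```

{"method": "move_arm", "body": {"series": [[[0.66,0,30,0,0],[0.66,0,65,0,0],[0.66,0,100,0,0],[0.66,0,140,0,0],[0.66,0,180,0,0],[0.66,0,210,0,0],[0.66,0,230,0,0],[0.66,0,240,0,0],[0.66,0,240,0,0],[0.66,0,240,0,0]]]}}

```text
time_s: 34.73
eef_pos: [0.4546, -0.2335, 0.1456]
eef_rot: [-0.0, 1.0, -0.012, -0.0]
wrist_force: [-0.2, -0.0, -0.2]
opening: 0.659
grasp_force: 0.0
```

```bash
python3 - <<'E'
from h import *
p,d=snap('top');W=world('top',d);Z=W[...,2]
cv2.imwrite('pics/end.png',cv2.resize(p[150:290,90:290],None,fx=4,fy=4,interpolation=cv2.INTER_CUBIC))
s=snap('scene')[0];cv2.imwrite('pics/ends.png',cv2.resize(s[120:330,150:430],None,fx=2.8,fy=2.8,interpolation=cv2.INTER_CUBIC))
m=((Z>0.011)&(Z<0.075)&(W[...,0]>.4)&(W[...,0]<.62)).astype(np.uint8)
n,l,st,c=cv2.connectedComponentsWithStats(m)
for i in range(1,n):
    if st[i,4]<60: continue
    P=W[l==i];r=cv2.minAreaRect(P[:,:2].astype(np.float32)*1000)
    print(st[i,4],np.round(c[i]),round(np.percentile(P[:,2],95),3),np.round(r[0]),np.round(r[1]),round(r[2]))
E
```

```text
202 [125. 188.] 0.022 [588. 384.] [46. 43.] 11
294 [239. 188.] 0.038 [589.  79.] [42. 47.] 87
216 [177. 191.] 0.052 [582. 241.] [39. 38.] 88
186 [ 70. 208.] 0.014 [534. 538.] [76. 65.] 3
287 [239. 208.] 0.039 [536.  79.] [42. 40.] 86
227 [177. 209.] 0.053 [533. 239.] [39. 39.] 88
206 [124. 218.] 0.021 [508. 381.] [45. 42.] 6
226 [174. 233.] 0.056 [472. 245.] [40. 38.] 85
283 [237. 232.] 0.038 [473.  82.] [42. 40.] 86
146 [ 77. 245.] 0.017 [438. 506.] [17. 91.] 58
```

View pics/end.png

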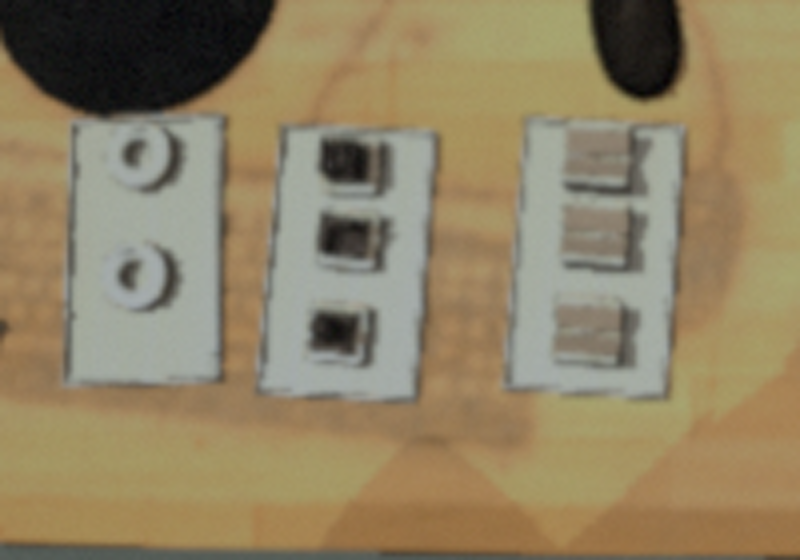

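View pics/ends.png

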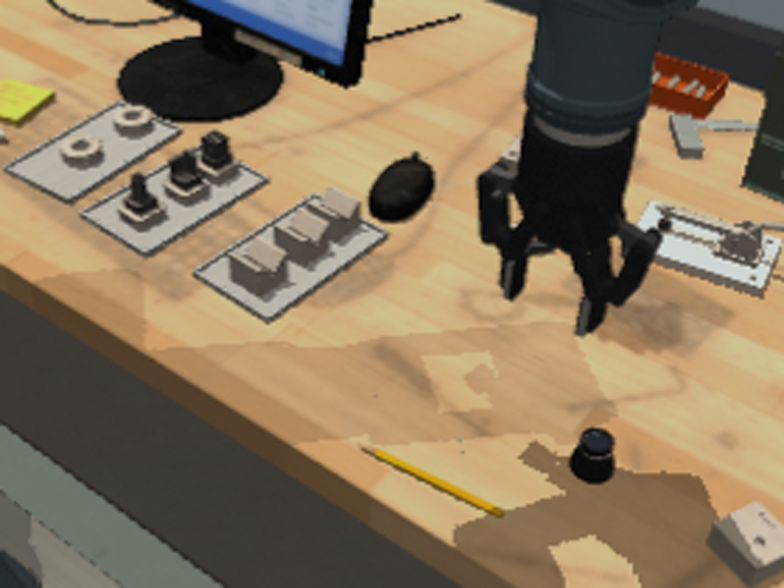

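Both views show all five pieces upright beside their samples: the rings at (140,160) and (140,277), the electrodes near x = 345 and the V-blocks near x = 595 in the top crop. The loupe and the plain block are untouched, so I hand in.

```bash
python3 -c "
from bench import order
print(order.hand_in())"
```

```text
the job is handed in; nothing more can be done
None
```

The job is handed in at about 35 s on the robot's clock: both electrodes, both V-blocks and the ring gauge stand upright in their matching trays beside the samples, the electrodes were lowered to contact before release, and the loupe and plain block were left where they were.

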